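# Roll the knurled wheel until the cradle's jaw stands at the gauge mark

## Robot

A 7-joint arm with a two-finger parallel gripper is mounted at the origin on the work surface. World frame = base frame: x ahead of the robot, y to its left, z up, the work surface at z = 0. Lengths are in m, angles in degrees, forces in N, time in s.
With the tool pointing down it reaches from about 0.4 to 0.85 m from the base axis. Payload 10.4 kg.
Tool frame: the origin (TCP) lies between the finger pads; the fingertips stand 22 mm ahead of it and the grasp point (between the pads) lies 3 mm ahead of it; z points along the fingers, x is the direction in which the jaws open and shut, and the axes are right-handed (so a half turn about z gives the same grasp; the last joint's range is limited). The gripper opens to 87 mm and grips with 3 to 60 N. Pads are 19 mm wide; open, the fingers measure 117 mm over their backs; the gripper's body (75 mm by 190 mm) begins 51 mm behind the grasp point.
Start: joints at [71.356, 19.034, -3.707, 83.658, 1.238, 77.344, -5.071], TCP at [0.186, -0.597, 0.245] pointing down, gripper open.
Joint ranges: [-148.97, 148.97], [-28.65, 121.19], [-84.17, 76.75], [9.2, 138.47], [-72.65, 252.65], [3.7, 117.97], [-149.18, 149.18]. Speed limits (degrees/s): [127.2, 127.2, 159.86, 159.86, 180, 180, 180].

## Interface

Orientations are given as a 3x3 rotation matrix whose columns are the frame's x, y, z axes.
In Python, from station import arm gives the robot as it stands. The module is installed in compiled form; this text tells all that it offers.
- The arm moves only by the shell command python3 -m crank 'ROWS' [OPENING] [FORCE]. ROWS is JSON, a list of rows, each an object with "translation": the shift along the tool's x, y, z in m, a list of three; "rot": the turn, a rotation vector about the tool's x, y, z in degrees, a list of three. A call has 1 to 5 rows; each row is the pose to reach, as a shift and turn from the pose commanded when the call began, along the tool's axes at that moment; what a row does not reach only later rows make up. A row lasts 1/12 s, in which the tool goes at most 41.7 mm and 7.16 degrees, less where a joint would pass 70% of its speed; a pose out of reach is approached as far as the arm can. A call with a gripper value outside its range is refused whole. OPENING is the gripper command: -1 is shut, 1 is fully open, values between are in proportion, set as the call begins (- or left out, the last holds). The fingers move at their own pace and stop on an object; FORCE is the grip in N (left out, the last holds). Time passes only in rows, so rows that repeat a pose let the fingers close. It gives the time, the measured TCP pose, the force and the opening at its end, in the units of the state.
- arm.get_obs(): the state, without advancing time (a new reading comes with each control period).
- arm.grab_frame(name): name is "side" or "top" or "wrist"; returns the picture (480x640x3 uint8, red, green, blue); there is no depth.
- arm.calibration(name): a dict with "K" (3x3 intrinsics, pixels), "xyz" and "attitude" of the camera in the world; the wrist camera has in their place "mount" (4x4, takes a point from camera to tool coordinates, whose origin is the TCP and whose axes are the tool frame's). Camera axes: x right, y down, z forward; pixel columns grow to the right and rows downward; lengths in m; the calibration is good to about 2 mm. A picture is of the moment at which its call begins: read the wrist's pose just before it. calibration takes no time and is no camera call.
- arm.close_job(): hands the job in, once; it reports no verdict.
The state is a dict: "t": time; "joints": joint angles; "qd": joint speeds; "effort": joint torques, N m; "ee_pos": TCP position; "orientation": TCP orientation; "contact_force": force on the tool from outside, world axes, zero at the start; "ft_torque": the same for the moment, N m; "width": finger opening in m.
Only numpy, scipy, OpenCV 4.12 (cv2) and the standard library are available. Lean on these libraries where they do the work, as an engineer would, in place of code of your own. Each camera call takes 0.05 s, during which the arm holds its last target.

## Task

The gap between the sliding jaw and the gold housing in the cradle is too wide: press a fingertip lightly on top of the knurled wheel and roll it, in as many strokes as it takes, until the jaw's black pointer stands within the green band of the gauge strip, never letting the jaw run on against the housing. Only roll the wheel from its top: do not squeeze it, do not push the jaw or the housing, and leave the loose things lying where they are, neither lifted nor shoved. Finish with the hand clear of everything.

Things in the scene. Friction and masses are not known exactly. Their poses are not given: they have to be found in the camera images.
- cradle: Grey flat holding cradle screwed to the bench, 180 x 340 x 25 mm (x, y, z); origin at the centre of its underside, z up. Its y axis is the direction in which the jaw slides: the wheel is at its +y end, the gold housing at its -y end. It stands turned by up to about 23 degrees either way.
- wheel_top (a point): Topmost point of the knurled steel wheel when not pressed (fixed to the cradle, same axes), 95 mm above the bench. The wheel, radius 30, width 26 mm, axle along the cradle's x, stands between the two black cheeks of a sprung head (17 to 29 mm either side of its middle, 60 mm long; they sink with it) whose tops are 15 mm below its top.
- wheel: The wheel; origin at its centre. A fingertip pressed on its top and dragged along the cradle's -y (towards the housing) moves the jaw towards the housing, 1 mm for 2 mm of rim; dragging along +y opens it. The rim takes about 1 to 1.5 N to turn, stays where it is left, and has 5 rad in all, starting at its open stop.
- plunge (a joint): How far the head (wheel, cheeks, and the jaw on its two rods) is pressed straight down on its springs, m: 0 at rest, 0.008 fully down. The springs take about 2.5 N to start moving and 0.8 N more for each mm (a press of 3 to 6 mm is right for rolling).
- jaw: Sliding aluminium jaw, 110 x 20 x 22 mm, its top 57 mm above the bench, on two steel rods (8 mm) that slide through the head at 42 mm either side of the wheel's middle; origin below its face that looks to the housing (-y side). It can run 75 mm from its starting place along the cradle's -y.
- pointer (a point): Tip line of the black pointer on the jaw, in the plane of the jaw's face (41 mm above the bench, on the cradle's +x side, 70 mm from the wheel's middle plane).
- housing: Gold module housing with black relays on its top, 110 x 110 x 18 mm, screwed to the cradle; origin at the centre of its underside; axes parallel to the cradle's. Its edge towards the jaw lies 55 mm along +y from the origin. A white gauge strip runs from it beside the jaw.
- mark (a point): Middle of the green gauge band (8 mm wide along y) on the white gauge strip, 8 mm from the housing's edge; axes parallel to the cradle's. The red band, 4 mm, lies between it and the housing's edge. The pointer starts about 24 to 52 mm from it on the +y side.
- relay_a: Loose black relay, 16 x 26 x 12 mm, lying on the cradle beside the wheel; origin under its centre. Bystander.
- relay_b: Loose black relay, 16 x 26 x 12 mm, lying on the cradle beside the jaw; origin under its centre. Bystander.
- spare: Loose small gold housing, 70 x 75 x 18 mm, on the bench by the cradle's -y end; origin under its centre. Bystander.
- driver: Loose screwdriver, 150 mm long, lying on the bench beyond the cradle; origin at its underside. Bystander.
- dish: Loose white dish, 80 mm across, 16 mm high; origin under its centre. Bystander.
- bottle: Loose clear bottle with blue cap, 44 mm across, 90 mm high; origin under its centre. Bystander.

How it is judged:
By the outcome, as a careful person would: the job done as asked, in the order asked, and still so for the second after the job is handed in, with the robot touching nothing.
It also fails if it takes over 51 s, if anything falls off the work surface, if the arm or the gripper's body presses on something with over 40 N, if the wrist force passes 120 N, or if a joint passes its speed limit or range.

## Working session

There is one attempt and no reset: what is moved stays moved. The work goes in short steps, Python scripts to look and compute and a shell command to move; the robot and the scene stay as the last step left them, time stands still between calls to the robot, and variables do not carry over. Pictures are saved under pics/ and viewed, and the job is handed in when it is done.

```bash
mkdir -p pics
python3 - <<'E'
from station import arm
import cv2, numpy as np
np.set_printoptions(precision=4,suppress=True)
for n in ["top","side","wrist"]:
    f=arm.grab_frame(n); cv2.imwrite(f"pics/{n}0.png",f[:,:,::-1])
    print(n,arm.calibration(n))
print(arm.get_obs())
E
```

```text
top {'K': array([[612.5414,   0.    , 315.0078],
       [  0.    , 612.5414, 242.8579],
       [  0.    ,   0.    ,   1.    ]]), 'xyz': array([0.3507, 0.06  , 1.3549]), 'attitude': array([[ 0.0009, -0.9827,  0.1851],
       [-0.9999,  0.0014,  0.0126],
       [-0.0126, -0.1851, -0.9826]])}
side {'K': array([[483.3231,   0.    , 326.9365],
       [  0.    , 483.3231, 243.2054],
       [  0.    ,   0.    ,   1.    ]]), 'xyz': array([0.3734, 0.5887, 0.7726]), 'attitude': array([[-0.9268, -0.2844,  0.2453],
       [-0.3753,  0.7222, -0.581 ],
       [-0.0119, -0.6305, -0.7761]])}
wrist {'K': array([[351.5879,   0.    , 322.68  ],
       [  0.    , 351.5879, 240.9293],
       [  0.    ,   0.    ,   1.    ]]), 'mount': array([[ 1.    , -0.0007,  0.0009, -0.0001],
       [ 0.0005,  0.9654,  0.2607, -0.0713],
       [-0.001 , -0.2607,  0.9654, -0.1404],
       [ 0.    ,  0.    ,  0.    ,  1.    ]])}
{'t': 0.15, 'joints': array([71.3534, 19.064 , -3.7054, 83.693 ,  1.2377, 77.3446, -5.0716]), 'qd': array([ 0.0554, -0.0856,  0.0213, -0.0187, -0.1022, -0.0428, -0.0351]), 'effort': array([  0.0002, -62.3629,   0.0241, -39.014 ,  -0.0613,   0.0372,
         0.0001]), 'ee_pos': array([ 0.1863, -0.5963,  0.2439]), 'orientation': array([[ 0.2982, -0.9545, -0.0004],
       [-0.9545, -0.2982,  0.001 ],
       [-0.0011,  0.0001, -1.    ]]), 'contact_force': array([ 0.7458, -0.1573,  0.2585]), 'ft_torque': array([-0.001 ,  0.0255,  0.0925]), 'width': 0.08663154352715105}
```

View pics/top0.png

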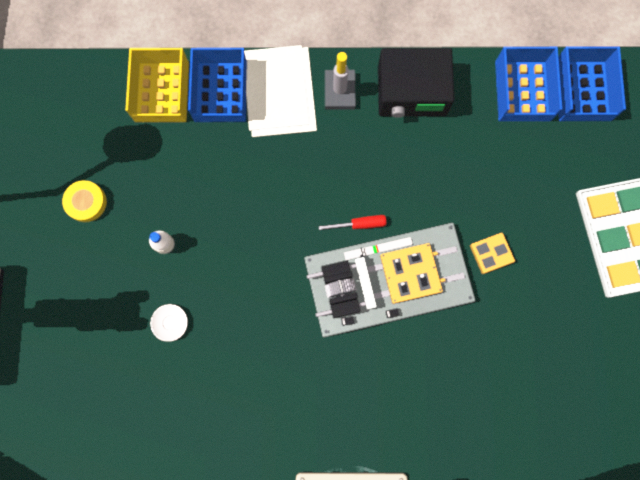

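View pics/side0.png

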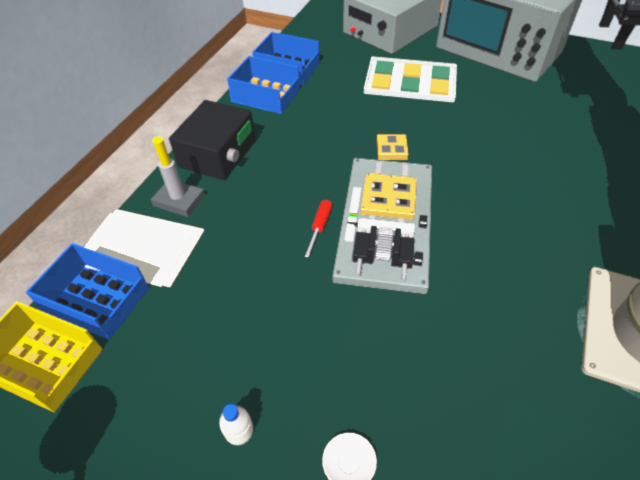

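The top view shows the cradle at about (390,280), with the wheel at (340,288), jaw at (366,283) and gold housing at (411,272). The green band is near (376,250). I'll enlarge both views.

Run:
```python
import cv2
a=cv2.imread("pics/top0.png")[215:345,295:485]; cv2.imwrite("pics/topc.png",cv2.resize(a,None,fx=4.2,fy=4.2,interpolation=cv2.INTER_CUBIC))
a=cv2.imread("pics/side0.png")[150:300,320:450]; cv2.imwrite("pics/sidec.png",cv2.resize(a,None,fx=4,fy=4,interpolation=cv2.INTER_CUBIC))
```

```text
(no output)
```

View pics/topc.png

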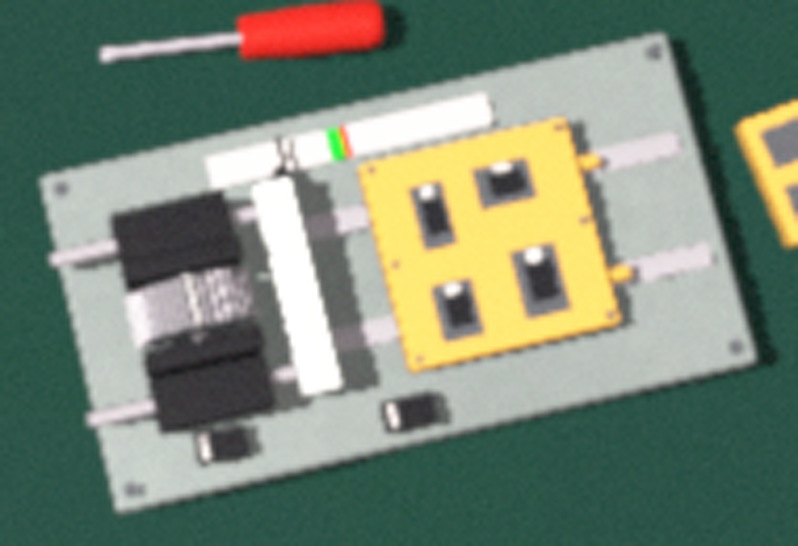

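View pics/sidec.png

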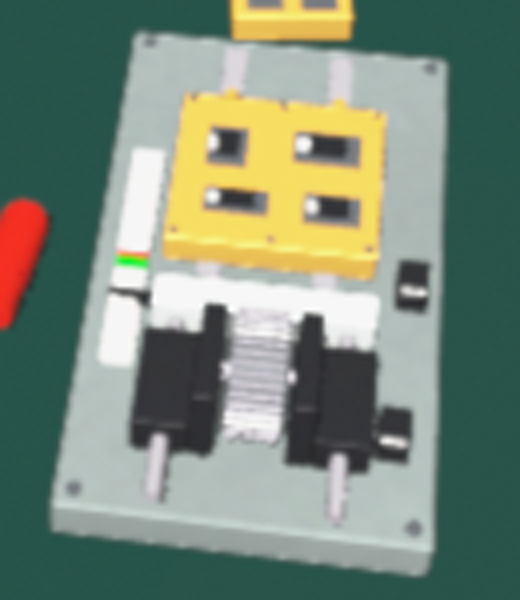

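View pics/wrist0.png

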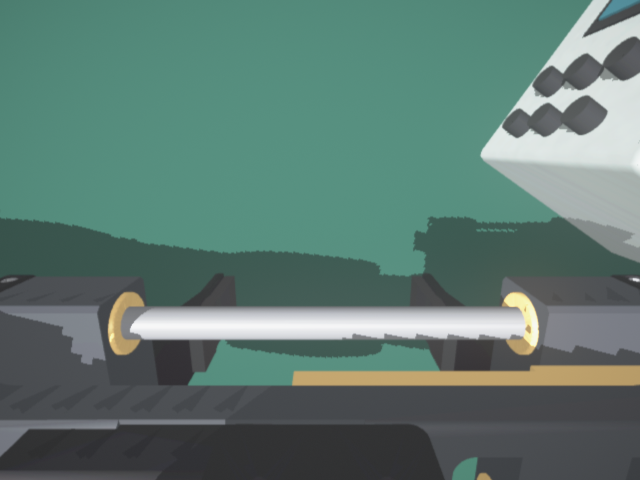

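```bash
cat > h.py <<'E'
from station import arm
import cv2, numpy as np
np.set_printoptions(precision=4,suppress=True)
def cam(n,obs=None):
    c=arm.calibration(n)
    if n!="wrist": return c["K"],np.array(c["attitude"]),np.array(c["xyz"])
    o=obs or arm.get_obs(); R=np.array(o["orientation"]);p=np.array(o["ee_pos"]);M=c["mount"]
    return c["K"],R@M[:3,:3],R@M[:3,3]+p
def onplane(C,uv,z):
    K,R,t=C; uv=np.atleast_2d(uv).astype(float)
    d=np.c_[uv,np.ones(len(uv))]@np.linalg.inv(K).T@R.T
    return t+d*((z-t[2])/d[:,2])[:,None]
def proj(C,P):
    K,R,t=C; q=(np.atleast_2d(P)-t)@R@K.T; return q[:,:2]/q[:,2:]
def ray(C,uv):
    K,R,t=C; d=R@np.linalg.inv(K)@np.array([uv[0],uv[1],1.]); return t,d/np.linalg.norm(d)
E
python3 - <<'E'
from h import *
T=cam("top");S=cam("side")
a=cv2.imread("pics/top0.png"); 
f=lambda x,y:(x/4.2-.5+.12+295, y/4.2-.5+.12+215)
g=lambda x,y:(x/4.-.4+320, y/4.-.4+150)
cor=onplane(T,[f(40,178),f(667,33),f(757,365),f(117,512)],.025); print(cor, cor.mean(0))
e=cor[0]-cor[1]; print("yaw",np.degrees(np.arctan2(-e[0],e[1])), np.linalg.norm(e)); e=cor[3]-cor[2]; print(np.degrees(np.arctan2(-e[0],e[1])),np.linalg.norm(e))
cs=onplane(S,[g(135,33),g(447,62),g(430,548),g(52,505)],.025);print(cs,cs.mean(0))
# gold mask
hsv=cv2.cvtColor(a,cv2.COLOR_BGR2HSV); m=cv2.inRange(hsv,(18,100,120),(32,255,255)); m[:215]=0;m[345:]=0;m[:,:375]=0;m[:,448:]=0
cn=max(cv2.findContours(m,0,2)[0],key=cv2.contourArea); r=cv2.minAreaRect(cn); print(r)
b=onplane(T,cv2.boxPoints(r),.043); print(b,b.mean(0))
# green
m=cv2.inRange(hsv,(45,150,120),(75,255,255)); m[:235]=0;m[265:]=0;m[:,:360]=0;m[:,395:]=0
ys,xs=np.nonzero(m);print(xs.mean(),ys.mean(),len(xs))
E
```

```text
[[ 0.5696  0.1009  0.025 ]
 [ 0.6468 -0.2298  0.025 ]
 [ 0.4716 -0.2689  0.025 ]
 [ 0.3966  0.0608  0.025 ]] [ 0.5212 -0.0842  0.025 ]
yaw 13.133323416639614 0.3396080340658713
12.823666631384278 0.3381315418515197
[[ 0.6484 -0.2304  0.025 ]
 [ 0.4739 -0.2716  0.025 ]
 [ 0.3981  0.0571  0.025 ]
 [ 0.5698  0.0988  0.025 ]] [ 0.5225 -0.0865  0.025 ]
((413.29412841796875, 272.1764831542969), (51.417545318603516, 56.26826477050781), 75.96376037597656)
[[ 0.573  -0.0637  0.043 ]
 [ 0.6029 -0.1829  0.043 ]
 [ 0.4941 -0.2057  0.043 ]
 [ 0.4649 -0.0883  0.043 ]] [ 0.5337 -0.1351  0.043 ]
374.5 249.0 14
```

Run:
```python
from h import *
T=cam("top");S=cam("side");o=arm.get_obs()
w=onplane(T,[(339.5,288.4)],.09)[0];print(w); print(onplane(S,[(320+257/4.,150+370/4.)],.09))
yaw=13.0; c,s=np.cos(np.radians(yaw)),np.sin(np.radians(yaw))
R=np.array(o["orientation"]); print("to go tool", R.T@(np.r_[w[:2],.217]-o["ee_pos"]))
print("yaw of tool",np.degrees(np.arctan2(R[0,0],-R[1,0])))
# target: tool x=-cradle y=(s,-c)
Rt=np.array([[s,-c,0],[-c,-s,0],[0,0,-1]]).astype(float)
print(cv2.Rodrigues(R.T@Rt)[0].ravel()*180/np.pi)
```

```text
[0.493  0.0254 0.09  ]
[[0.4927 0.038  0.09  ]]
to go tool [-0.5019 -0.4781  0.0275]
yaw of tool 17.350161202836404
[0.0056 0.0616 4.3502]
```

```bash
python3 -m crank '[{"translation":[-0.029,-0.027,0],"rot":[0,0,1]},{"translation":[-0.058,-0.054,0],"rot":[0,0,2]},{"translation":[-0.087,-0.081,0],"rot":[0,0,3]},{"translation":[-0.116,-0.108,0],"rot":[0,0,4]},{"translation":[-0.145,-0.135,0],"rot":[0,0,4.35]}]' -1 10
```

```text
t: 0.57
ee_pos: [0.2724, -0.416, 0.2443]
orientation: [[0.224, -0.975, -0.0], [-0.975, -0.224, 0.0], [-0.0, 0.0, -1.0]]
contact_force: [1.3, -0.7, 0.8]
width: 0.0611
```

```bash
python3 -m crank '[{"translation":[-0.031,-0.0255,0],"rot":[0,0,0]},{"translation":[-0.062,-0.051,0],"rot":[0,0,0]},{"translation":[-0.093,-0.0765,0],"rot":[0,0,0]},{"translation":[-0.124,-0.102,0],"rot":[0,0,0]},{"translation":[-0.155,-0.1275,0],"rot":[0,0,0]}]'; python3 -m crank '[{"translation":[-0.031,-0.0255,0],"rot":[0,0,0]},{"translation":[-0.062,-0.051,0],"rot":[0,0,0]},{"translation":[-0.093,-0.0765,0],"rot":[0,0,0]},{"translation":[-0.124,-0.102,0],"rot":[0,0,0]},{"translation":[-0.155,-0.1275,0],"rot":[0,0,0]}]'; python3 -m crank '[{"translation":[-0.03,-0.025,0],"rot":[0,0,0]},{"translation":[-0.05,-0.04,0.01],"rot":[0,0,0]},{"translation":[-0.06,-0.05,0.02],"rot":[0,0,0]},{"translation":[-0.06,-0.05,0.02],"rot":[0,0,0]},{"translation":[-0.06,-0.05,0.02],"rot":[0,0,0]}]'
python3 - <<'E'
from h import *
import json
o=arm.get_obs(); print(o["t"],o["ee_pos"],o["orientation"],o["contact_force"])
f=arm.grab_frame("wrist"); cv2.imwrite("pics/wrist1.png",f[:,:,::-1])
f=arm.grab_frame("side"); cv2.imwrite("pics/side1.png",f[:,:,::-1])
E
```

```text
t: 0.98
ee_pos: [0.3617, -0.2363, 0.2446]
orientation: [[0.225, -0.974, -0.0], [-0.974, -0.225, -0.001], [0.001, 0.0, -1.0]]
contact_force: [1.4, -0.8, -0.3]
width: 0.0281
t: 1.4
ee_pos: [0.4511, -0.0566, 0.2447]
orientation: [[0.225, -0.974, 0.0], [-0.974, -0.225, -0.001], [0.001, -0.0, -1.0]]
contact_force: [1.3, -1.0, -0.0]
width: 0.0018
t: 1.82
ee_pos: [0.4856, 0.0116, 0.224]
orientation: [[0.227, -0.974, -0.002], [-0.974, -0.227, 0.0], [-0.001, 0.001, -1.0]]
contact_force: [-0.3, -0.9, 0.5]
width: 0.0006
1.8167 [0.4856 0.0116 0.224 ] [[ 0.2265 -0.974  -0.0016]
 [-0.974  -0.2265  0.0004]
 [-0.0008  0.0015 -1.    ]] [-0.2929 -0.8913  0.4588]
```

View pics/wrist1.png

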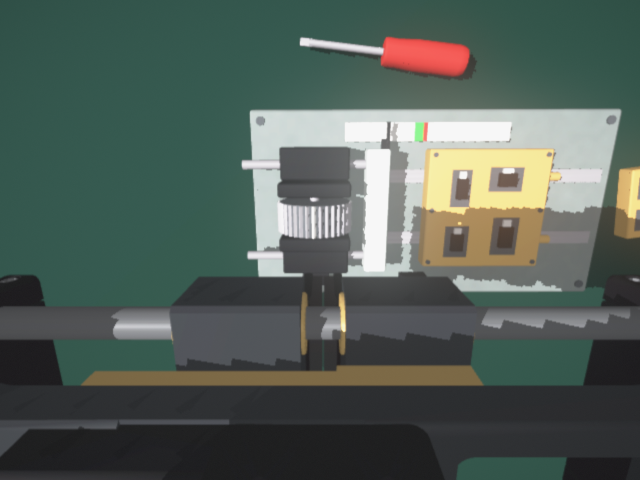

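Run:
```python
import cv2
a=cv2.imread("pics/wrist1.png")[100:290,240:440]; cv2.imwrite("pics/w1c.png",cv2.resize(a,None,fx=3.15,fy=3.15,interpolation=cv2.INTER_CUBIC))
a=cv2.imread("pics/side1.png")[150:300,320:450]; cv2.imwrite("pics/s1c.png",cv2.resize(a,None,fx=4,fy=4,interpolation=cv2.INTER_CUBIC))
```

```text
(no output)
```

View pics/w1c.png

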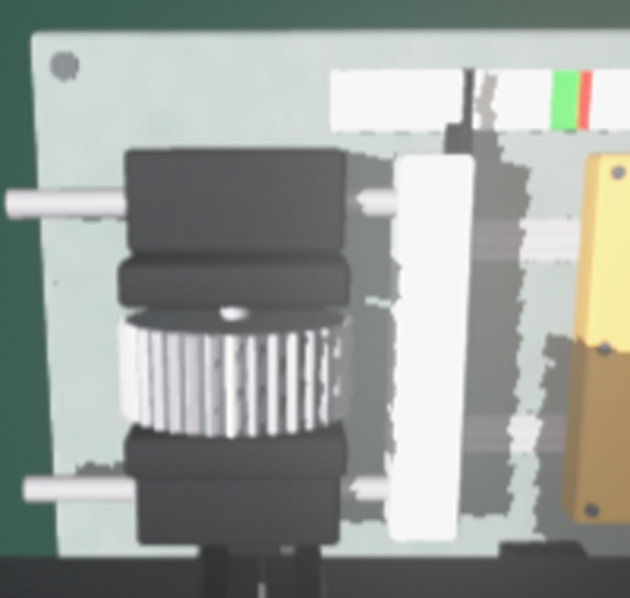

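View pics/s1c.png

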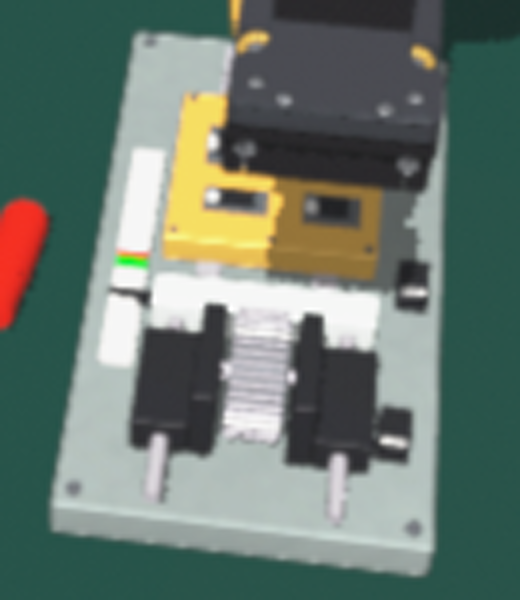

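```bash
cat >> h.py <<'E'
yaw=np.radians(13.0); EX=np.array([np.cos(yaw),np.sin(yaw),0]); EY=np.array([-np.sin(yaw),np.cos(yaw),0])
def cr(P): # cradle xy about nominal centre
    d=np.atleast_2d(P)-np.array([.522,-.0855,0]); return np.c_[d@EX,d@EY]*1000
E
python3 - <<'E'
from h import *
W=cam("wrist"); f=lambda x,y:(x/3.15+240-.34,y/3.15+100-.34)
def sh(n,pts,z): P=onplane(W,[f(*p) for p in pts],z); print(n,P,cr(P))
sh("cradle corner/edge",[(33,33),(60,556)],.025)
sh("cheek up outer L,R; inner L,R",[(119,262),(349,262),(121,307),(349,302)],.08)
sh("crest up,lo",[(232,328),(233,437)],.095)
sh("pointer L,R",[(463,95),(475,95)],.041)
sh("jaw face",[(474,155),(461,540)],.057)
sh("green L,R, red R",[(551,100),(578,100),(591,100)],.026)
sh("same@.041",[(551,100),(578,100),(591,100)],.041)
sh("housing top edge",[(600,155),(568,515)],.043)
E
```

```text
cradle corner/edge [[0.5713 0.0971 0.025 ]
 [0.4144 0.061  0.025 ]] [[ 89.0721 166.8578]
 [-71.8372 166.9835]]
cheek up outer L,R; inner L,R [[ 0.5193  0.0549  0.08  ]
 [ 0.5324 -0.0024  0.08  ]
 [ 0.5081  0.0522  0.08  ]
 [ 0.5225 -0.0048  0.08  ]] [[ 28.9294 137.3892]
 [ 28.8152  78.6823]
 [ 17.4198 137.2804]
 [ 18.5932  78.4899]]
crest up,lo [[0.5116 0.0233 0.095 ]
 [0.4846 0.017  0.095 ]] [[ 14.3069 108.3151]
 [-13.3717 108.305 ]]
pointer L,R [[ 0.5812 -0.0261  0.041 ]
 [ 0.582  -0.0293  0.041 ]] [[71.0887 44.5945]
 [71.0829 41.2412]]
jaw face [[ 0.5658 -0.0305  0.057 ]
 [ 0.459  -0.0567  0.057 ]] [[ 54.9976  43.7324]
 [-54.9187  42.2627]]
green L,R, red R [[ 0.5868 -0.054   0.026 ]
 [ 0.5886 -0.0617  0.026 ]
 [ 0.5895 -0.0654  0.026 ]] [[70.2751 16.1413]
 [70.2614  8.2363]
 [70.2548  4.4301]]
same@.041 [[ 0.5854 -0.0504  0.041 ]
 [ 0.5871 -0.0578  0.041 ]
 [ 0.5879 -0.0613  0.041 ]] [[69.7113 19.9126]
 [69.6982 12.3573]
 [69.6919  8.7194]]
housing top edge [[ 0.5741 -0.0677  0.043 ]
 [ 0.4698 -0.0903  0.043 ]] [[ 54.8186   5.6346]
 [-51.9747   7.1226]]
```

Run:
```python
import cv2,numpy as np
a=cv2.imread("pics/wrist1.png")[255:395,225:425]; a=np.clip(255*(a/255.)**.45,0,255).astype('uint8'); cv2.imwrite("pics/w1d.png",cv2.resize(a,None,fx=4,fy=4,interpolation=cv2.INTER_CUBIC))
```

```text
(no output)
```

View pics/w1d.png

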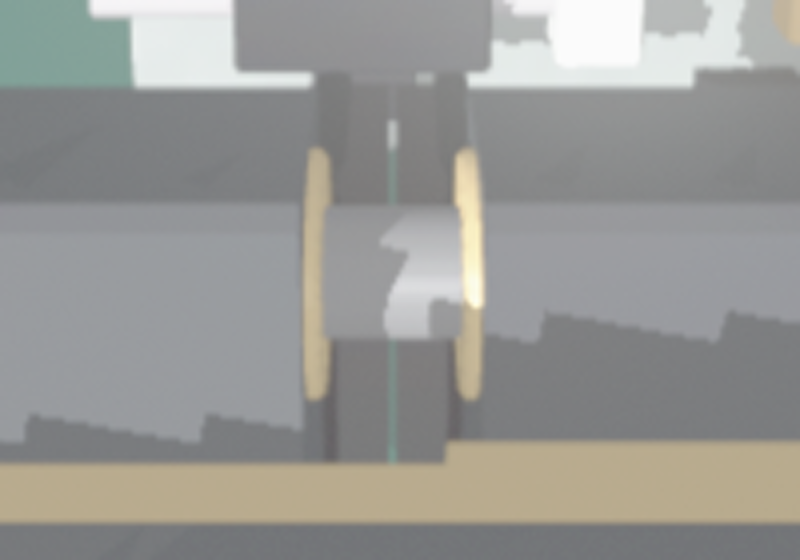

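```bash
python3 -m crank '[{"translation":[-0.0186,-0.014,0.03],"rot":[0,0,0]},{"translation":[-0.0186,-0.014,0.06],"rot":[0,0,0]},{"translation":[-0.0186,-0.014,0.09],"rot":[0,0,0]},{"translation":[-0.0186,-0.014,0.095],"rot":[0,0,0]},{"translation":[-0.0186,-0.014,0.095],"rot":[0,0,0]}]'
python3 - <<'E'
from h import *
o=arm.get_obs(); print(o["t"],o["ee_pos"],o["orientation"],o["contact_force"])
P=np.array([.498,.0202,.117]);print("to wheel top, tool mm",o["orientation"].T@(P-o["ee_pos"])*1000)
f=arm.grab_frame("wrist"); cv2.imwrite("pics/wrist2.png",f[:,:,::-1])
E
```

```text
t: 2.33
ee_pos: [0.4944, 0.0312, 0.1287]
orientation: [[0.223, -0.975, -0.003], [-0.975, -0.223, -0.0], [-0.0, 0.003, -1.0]]
contact_force: [0.2, -0.3, 1.0]
width: 0.0002
2.3333 [0.4944 0.0312 0.1287] [[ 0.2234 -0.9747 -0.003 ]
 [-0.9747 -0.2234 -0.0003]
 [-0.0004  0.003  -1.    ]] [ 0.1617 -0.3305  1.0164]
to wheel top, tool mm [11.5534 -1.1282 11.6961]
```

View pics/wrist2.png

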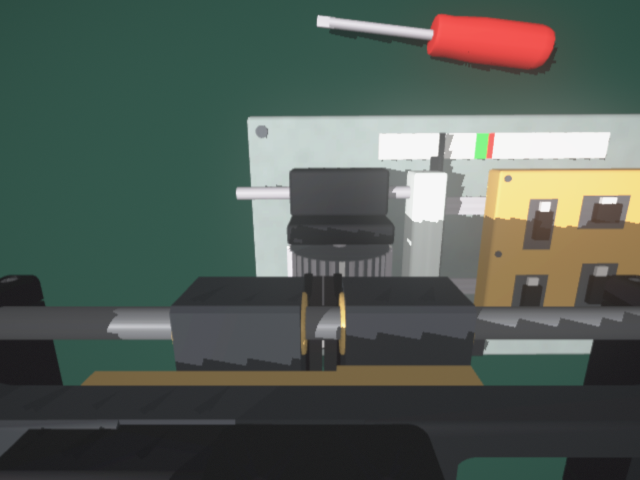

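```bash
python3 -m crank '[{"translation":[-0.001,-0.001,0.006],"rot":[0,0,0]},{"translation":[-0.001,-0.001,0.010],"rot":[0,0,0]},{"translation":[-0.001,-0.001,0.0135],"rot":[0,0,0]},{"translation":[-0.001,-0.001,0.016],"rot":[0,0,0]},{"translation":[-0.001,-0.001,0.016],"rot":[0,0,0]}]'; python3 -c "
from h import *
o=arm.get_obs(); print(o['ee_pos'],o['contact_force'])
P=np.array([.498,.0202,.117]);print('to wheel top, tool mm',o['orientation'].T@(P-o['ee_pos'])*1000)"
```

```text
t: 2.8
ee_pos: [0.4968, 0.0336, 0.1139]
orientation: [[0.225, -0.974, 0.001], [-0.974, -0.225, -0.0], [0.001, -0.001, -1.0]]
contact_force: [1.4, -0.4, 3.8]
width: 0.0002
[0.4968 0.0336 0.1139] [ 1.3694 -0.3505  3.7953]
to wheel top, tool mm [13.291   1.8052 -3.0929]
```

```bash
python3 -m crank '[{"translation":[0,0.001,0.0015],"rot":[0,0,0]},{"translation":[0.003,0.001,0.0015],"rot":[0,0,0]},{"translation":[0.006,0.001,0.0015],"rot":[0,0,0]},{"translation":[0.009,0.001,0.0015],"rot":[0,0,0]},{"translation":[0.012,0.001,0.0015],"rot":[0,0,0]}]'
python3 - <<'E'
from h import *
o=arm.get_obs(); print(o['ee_pos'],o['contact_force'])
P=np.array([.498,.0202,.117]);print('to wheel top, tool mm',o['orientation'].T@(P-o['ee_pos'])*1000)
f=arm.grab_frame("wrist"); cv2.imwrite("pics/wrist3.png",f[:,:,::-1])
E
```

```text
t: 3.22
ee_pos: [0.4989, 0.0221, 0.1129]
orientation: [[0.225, -0.974, 0.002], [-0.974, -0.225, 0.001], [-0.0, -0.002, -1.0]]
contact_force: [2.8, 2.0, 6.0]
width: 0.0003
[0.4989 0.0221 0.1129] [2.8267 1.9506 5.9636]
to wheel top, tool mm [ 1.6911  1.3032 -4.1058]
```

View pics/wrist3.png

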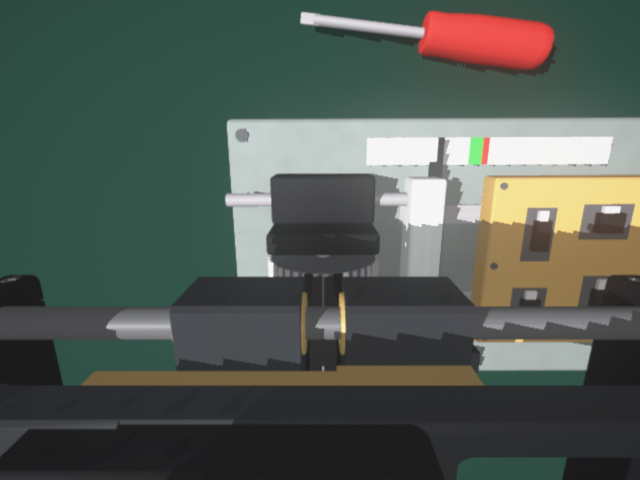

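```bash
cat >> h.py <<'E'
def gauge(plunge=0.,save=None):
    o=arm.get_obs(); f=arm.grab_frame("wrist"); W=cam("wrist",o)
    if save: cv2.imwrite(save,f[:,:,::-1])
    ys=np.arange(-40,75,.25); out=[]
    for x in (67,70,73):
        P=np.array([.522,-.0855,.026])+x*.001*EX+ys[:,None]*.001*EY
        uv=proj(W,P); v=cv2.remap(f,uv[:,0].astype('f4')[None],uv[:,1].astype('f4')[None],1)[0].astype(int)
        g=(v[:,1]-v[:,0]>60)&(v[:,1]-v[:,2]>60); r=(v[:,0]-v[:,1]>70); k=v.max(1)<90
        G=(ys[g].min(),ys[g].max()) if g.any() else (np.nan,)*2
        # pointer: dark pixels on the strip
        kk=k&(ys>G[1]-45)&(ys<62) if g.any() else k
        d=uv[kk]; py=cr(onplane(W,d,.041-plunge))[:,1] if len(d) else np.array([np.nan])
        out.append((G[0],G[1],py.min(),py.max(),(py.min()+py.max())/2-(G[0]+G[1])/2))
    print("t",o["t"],"F",o["contact_force"]); print("green lo,hi | pointer lo,hi | gap"); print(np.array(out))
    P=np.array([.498,.0202,.117]);print('to wheel top, tool mm',o['orientation'].T@(P-o['ee_pos'])*1000)
E
python3 -c "
from h import *
gauge(.004)"
```

```text
t 3.2667 F [2.6577 0.9368 5.6803]
green lo,hi | pointer lo,hi | gap
[[10.75 18.     nan   nan   nan]
 [10.5  18.     nan   nan   nan]
 [10.75 18.     nan   nan   nan]]
to wheel top, tool mm [ 0.9569  1.2865 -4.1058]
```

Run:
```python
import cv2
a=cv2.imread("pics/wrist3.png"); print(a[150,425:490].max(1)); print(a[145,425:490].max(1))
```

```text
[246 246 246 246 246 246 246 246 246 246 246 246 199 116  99 100  99 100
 113 159 170 189 244 246 246 246 246 246 246 246 246 246 246 246 246 246
 246 246 246 246 246 246 246 246 244 243 242 242 242 242 242 242 242 242
 242 242 240 216 242 244 244 244 244 245 246]
[247 246 246 246 246 246 246 246 246 246 246 246 236 154 102  98  98  98
 103 141 165 170 181 233 246 246 246 246 246 246 246 246 246 246 246 246
 246 246 246 246 246 246 246 246 245 243 242 242 242 242 242 242 242 242
 242 242 241 226 238 244 244 244 244 244 245]
```

Pointer threshold fixed (135). I'll carry on with the stroke.

```bash
sed -i 's/max(1)<90/max(1)<135/' h.py; python3 -c "
from h import *
gauge(.004)"
python3 -m crank '[{"translation":[0.003,0.001,0],"rot":[0,0,0]},{"translation":[0.006,0.001,0],"rot":[0,0,0]},{"translation":[0.009,0.001,0],"rot":[0,0,0]},{"translation":[0.012,0.001,0],"rot":[0,0,0]},{"translation":[0.014,0.001,0],"rot":[0,0,0]}]'
python3 -c "
from h import *
gauge(.004,'pics/wrist4.png')"
```

```text
t 3.3167 F [ 1.8142 -0.1301  6.3463]
green lo,hi | pointer lo,hi | gap
[[10.75   18.     37.6564 40.7492 24.8278]
 [10.75   18.     37.6564 40.7492 24.8278]
 [10.75   18.     37.6564 40.7492 24.8278]]
to wheel top, tool mm [ 1.0728  1.2548 -4.1276]
t: 3.78
ee_pos: [0.501, 0.0078, 0.1128]
orientation: [[0.225, -0.974, 0.002], [-0.974, -0.225, 0.0], [0.0, -0.002, -1.0]]
contact_force: [3.0, 0.5, 4.9]
width: 0.0002
t 3.7833 F [2.9655 0.4649 4.9076]
green lo,hi | pointer lo,hi | gap
[[11.     18.25   30.5638 33.6566 17.4852]
 [10.75   18.25   30.8017 33.6566 17.7291]
 [11.     18.25   30.8017 33.6566 17.6041]]
to wheel top, tool mm [-12.8081   0.134   -4.2045]
```

```bash
python3 -m crank '[{"translation":[0,0,-0.005],"rot":[0,0,0]},{"translation":[0,0,-0.014],"rot":[0,0,0]},{"translation":[-0.013,0,-0.014],"rot":[0,0,0]},{"translation":[-0.026,0,-0.014],"rot":[0,0,0]},{"translation":[-0.026,0,-0.014],"rot":[0,0,0]}]'
python3 -c "
from h import *
gauge(0)"
python3 -m crank '[{"translation":[0,0,0.006],"rot":[0,0,0]},{"translation":[0,0,0.010],"rot":[0,0,0]},{"translation":[0,0,0.0125],"rot":[0,0,0]},{"translation":[0,0,0.014],"rot":[0,0,0]},{"translation":[0,0,0.014],"rot":[0,0,0]}]'
python3 -c "
from h import *
gauge(.004)"
```

```text
t: 4.25
ee_pos: [0.4932, 0.0365, 0.1263]
orientation: [[0.228, -0.974, -0.0], [-0.974, -0.228, 0.001], [-0.001, 0.0, -1.0]]
contact_force: [0.2, -0.3, 0.2]
width: 0.0007
t 4.25 F [ 0.2489 -0.2634  0.2056]
green lo,hi | pointer lo,hi | gap
[[10.5    17.75   30.5635 33.8454 18.0795]
 [10.5    17.75   30.5635 33.8454 18.0795]
 [10.5    17.75   30.5635 33.8454 18.0795]]
to wheel top, tool mm [16.9348 -0.9421  9.2991]
t: 4.72
ee_pos: [0.4943, 0.0328, 0.1118]
orientation: [[0.224, -0.975, -0.0], [-0.975, -0.224, -0.0], [0.0, 0.0, -1.0]]
contact_force: [-0.1, -0.2, 6.0]
width: 0.0005
t 4.7167 F [-0.0907 -0.1699  5.9805]
green lo,hi | pointer lo,hi | gap
[[10.5    17.75   30.8883 34.2181 18.4282]
 [10.5    17.75   30.8883 34.2181 18.4282]
 [10.25   17.75   30.8883 34.2181 18.5532]]
to wheel top, tool mm [13.1551 -0.7796 -5.1718]
```

```bash
python3 -m crank '[{"translation":[0.003,-0.0005,0],"rot":[0,0,0]},{"translation":[0.006,-0.0005,0],"rot":[0,0,0]},{"translation":[0.009,-0.0005,0],"rot":[0,0,0]},{"translation":[0.012,-0.0005,0],"rot":[0,0,0]},{"translation":[0.014,-0.0005,0],"rot":[0,0,0]}]'
python3 -c "
from h import *
gauge(.0045)"
python3 -m crank '[{"translation":[0.003,0,0],"rot":[0,0,0]},{"translation":[0.006,0,0],"rot":[0,0,0]},{"translation":[0.009,0,0],"rot":[0,0,0]},{"translation":[0.012,0,0],"rot":[0,0,0]},{"translation":[0.012,0,0],"rot":[0,0,0]}]'
python3 -c "
from h import *
gauge(.0045,'pics/wrist5.png')"
```

```text
t: 5.18
ee_pos: [0.4976, 0.0192, 0.112]
orientation: [[0.224, -0.975, -0.001], [-0.975, -0.224, -0.0], [-0.0, 0.001, -1.0]]
contact_force: [-3.1, 1.3, 6.6]
width: 0.0003
t 5.1833 F [-3.0733  1.2606  6.5753]
green lo,hi | pointer lo,hi | gap
[[10.75   18.25   23.8253 27.1629 10.9941]
 [10.75   18.     23.8253 27.1629 11.1191]
 [10.75   17.5    24.0637 27.1629 11.4883]]
to wheel top, tool mm [-0.8652 -0.5566 -5.0047]
t: 5.65
ee_pos: [0.5007, 0.0068, 0.112]
orientation: [[0.224, -0.975, -0.0], [-0.975, -0.224, -0.001], [0.001, 0.0, -1.0]]
contact_force: [-0.6, -1.4, 6.7]
width: 0.0007
t 5.65 F [-0.6277 -1.4392  6.7242]
green lo,hi | pointer lo,hi | gap
[[11.25   18.25   16.7966 20.1343  3.7154]
 [17.     18.25   16.7966 20.1343  0.8404]
 [17.25   18.25   16.7966 20.3727  0.8346]]
to wheel top, tool mm [-13.6296  -0.3828  -4.9674]
```

View pics/wrist5.png

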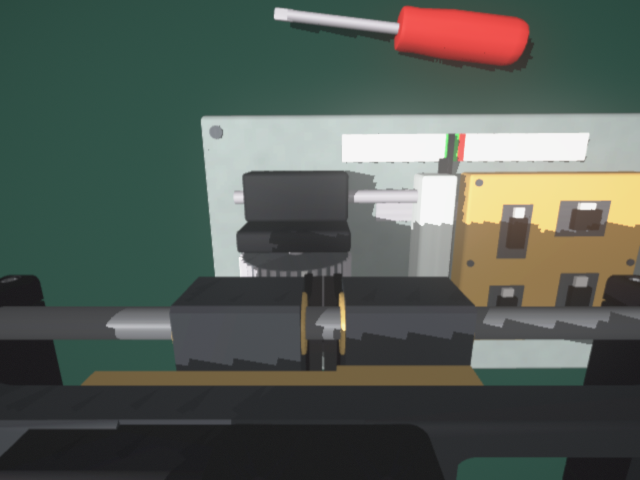

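```bash
python3 -m crank '[{"translation":[0,0,-0.008],"rot":[0,0,0]},{"translation":[0,0,-0.03],"rot":[0,0,0]},{"translation":[0.035,0,-0.04],"rot":[0,0,0]},{"translation":[0.07,0,-0.04],"rot":[0,0,0]},{"translation":[0.078,0,-0.04],"rot":[0,0,0]}]'
python3 -m crank '[{"translation":[0,0,0],"rot":[0,0,0]},{"translation":[0,0,0],"rot":[0,0,0]}]'
python3 - <<'E'
from h import *
gauge(0,'pics/wrist6.png')
a=cv2.imread('pics/wrist6.png')[90:240,230:430]; cv2.imwrite("pics/w6c.png",cv2.resize(a,None,fx=4,fy=4,interpolation=cv2.INTER_CUBIC))
E
```

```text
t: 6.12
ee_pos: [0.5188, -0.0741, 0.1527]
orientation: [[0.219, -0.976, 0.001], [-0.976, -0.219, -0.002], [0.003, -0.0, -1.0]]
contact_force: [-0.4, -1.1, -1.0]
width: 0.0005
t: 6.28
ee_pos: [0.5178, -0.068, 0.1518]
orientation: [[0.224, -0.975, -0.001], [-0.975, -0.224, 0.001], [-0.001, 0.001, -1.0]]
contact_force: [-0.8, 0.2, -0.6]
width: 0.0002
t 6.2833 F [-0.7642  0.1544 -0.6016]
green lo,hi | pointer lo,hi | gap
[[13.5    17.     12.0985 19.1759  0.3872]
 [13.25   17.     12.0985 19.1759  0.5122]
 [12.75   17.     12.0985 19.1759  0.7622]]
to wheel top, tool mm [-90.3472  -0.4579  34.9218]
```

View pics/w6c.png

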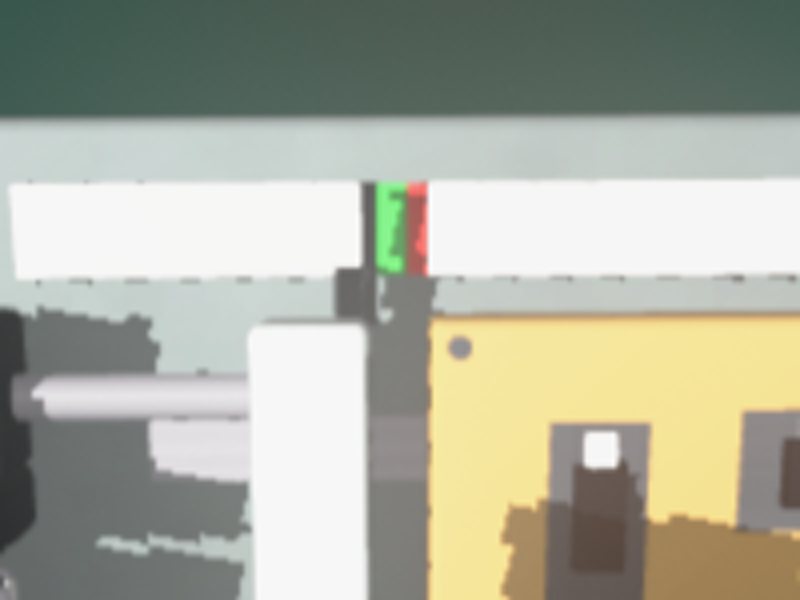

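```bash
python3 -m crank '[{"translation":[-0.035,0,0],"rot":[0,0,0]},{"translation":[-0.07,0,0],"rot":[0,0,0]},{"translation":[-0.0945,0,0.01],"rot":[0,0,0]},{"translation":[-0.0945,0,0.027],"rot":[0,0,0]},{"translation":[-0.0945,0,0.027],"rot":[0,0,0]}]'
python3 -c "
from h import *
gauge(0)"
python3 -m crank '[{"translation":[0,0,0.004],"rot":[0,0,0]},{"translation":[0,0,0.008],"rot":[0,0,0]},{"translation":[0,0,0.0105],"rot":[0,0,0]},{"translation":[0,0,0.0125],"rot":[0,0,0]},{"translation":[0,0,0.0125],"rot":[0,0,0]}]'
python3 -c "
from h import *
gauge(.0045)"
```

```text
t: 6.75
ee_pos: [0.4947, 0.0269, 0.1229]
orientation: [[0.23, -0.973, -0.003], [-0.973, -0.23, 0.0], [-0.001, 0.003, -1.0]]
contact_force: [0.1, -0.5, -0.8]
width: 0.0007
t 6.75 F [ 0.0767 -0.4546 -0.8228]
green lo,hi | pointer lo,hi | gap
[[14.75   18.     16.938  20.4508  2.3194]
 [14.75   18.     16.938  20.685   2.4365]
 [14.75   18.     16.938  20.4508  2.3194]]
to wheel top, tool mm [ 7.2474 -1.7261  5.9325]
t: 7.22
ee_pos: [0.4974, 0.0237, 0.1128]
orientation: [[0.224, -0.975, 0.001], [-0.975, -0.224, -0.0], [0.0, -0.001, -1.0]]
contact_force: [-0.2, -0.2, 7.1]
width: 0.0007
t 7.2167 F [-0.1863 -0.2486  7.0773]
green lo,hi | pointer lo,hi | gap
[[10.75   18.     17.0968 20.4351  4.391 ]
 [16.75   18.     16.8584 20.6736  1.391 ]
 [10.75   18.     17.0968 20.6736  4.5102]]
to wheel top, tool mm [ 3.5074  0.182  -4.1489]
```

```bash
python3 -m crank '[{"translation":[0.0025,0,0],"rot":[0,0,0]},{"translation":[0.005,0,0],"rot":[0,0,0]},{"translation":[0.0075,0,0],"rot":[0,0,0]},{"translation":[0.0075,0,0],"rot":[0,0,0]},{"translation":[0.0075,0,0],"rot":[0,0,0]}]'
python3 -m crank '[{"translation":[0,0,-0.008],"rot":[0,0,0]},{"translation":[0,0,-0.03],"rot":[0,0,0]},{"translation":[0.035,0,-0.04],"rot":[0,0,0]},{"translation":[0.07,0,-0.04],"rot":[0,0,0]},{"translation":[0.091,0,-0.04],"rot":[0,0,0]}]'
python3 -m crank '[{"translation":[0,0,0],"rot":[0,0,0]},{"translation":[0,0,0],"rot":[0,0,0]},{"translation":[0,0,0],"rot":[0,0,0]}]'
python3 - <<'E'
from h import *
gauge(0,'pics/wrist7.png')
a=cv2.imread('pics/wrist7.png')[90:240,230:430]; cv2.imwrite("pics/w7c.png",cv2.resize(a,None,fx=4,fy=4,interpolation=cv2.INTER_CUBIC))
E
```

```text
t: 7.68
ee_pos: [0.4992, 0.0163, 0.1132]
orientation: [[0.224, -0.975, 0.001], [-0.975, -0.224, -0.0], [0.001, -0.001, -1.0]]
contact_force: [0.1, -0.2, 5.5]
width: 0.0006
t: 8.1
ee_pos: [0.5197, -0.0757, 0.1538]
orientation: [[0.222, -0.975, 0.002], [-0.975, -0.222, -0.002], [0.002, -0.001, -1.0]]
contact_force: [0.6, 0.6, -0.9]
width: 0.0005
t: 8.35
ee_pos: [0.5188, -0.0711, 0.1527]
orientation: [[0.225, -0.974, -0.0], [-0.974, -0.225, 0.001], [-0.001, 0.0, -1.0]]
contact_force: [0.5, 0.4, -0.1]
width: 0.0003
t 8.35 F [ 0.5183  0.4154 -0.1386]
green lo,hi | pointer lo,hi | gap
[[12.25   19.25   13.8082 15.4599 -1.116 ]
 [12.25   19.25   13.8082 15.4599 -1.116 ]
 [12.25   19.25   13.8082 15.4599 -1.116 ]]
to wheel top, tool mm [-93.6496  -0.2911  35.7432]
```

View pics/w7c.png

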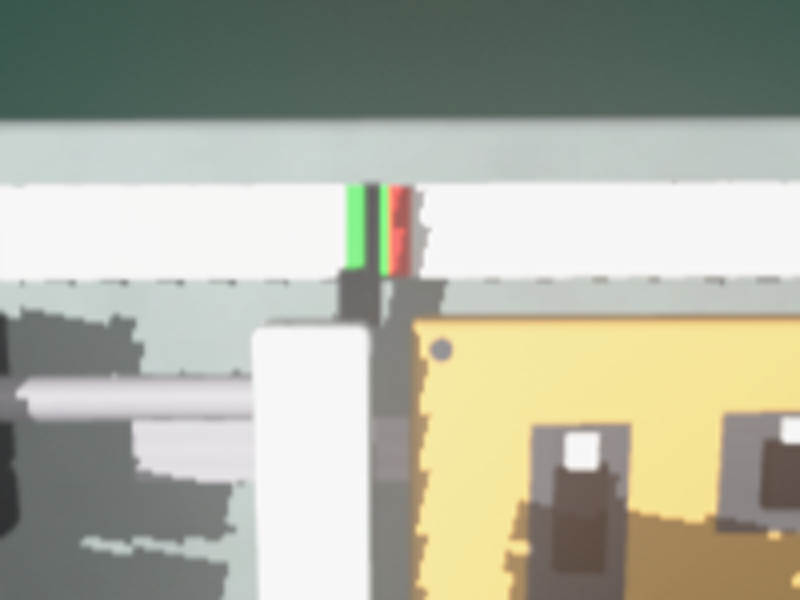

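```bash
python3 -m crank '[{"translation":[0,0,-0.03],"rot":[0,0,0]},{"translation":[0,0,-0.06],"rot":[0,0,0]},{"translation":[0.02,0.02,-0.09],"rot":[0,0,0]},{"translation":[0.045,0.045,-0.10],"rot":[0,0,0]},{"translation":[0.07,0.07,-0.10],"rot":[0,0,0]}]'
python3 -m crank '[{"translation":[0.025,0.025,0],"rot":[0,0,0]},{"translation":[0.05,0.05,0],"rot":[0,0,0]},{"translation":[0.075,0.07,0],"rot":[0,0,0]},{"translation":[0.075,0.07,0],"rot":[0,0,0]},{"translation":[0.075,0.07,0],"rot":[0,0,0]}]'
python3 - <<'E'
from h import *
T=arm.grab_frame("top")[:,:,::-1];S=arm.grab_frame("side")[:,:,::-1]
a=cv2.resize(T[215:345,295:485],None,fx=2.6,fy=2.6,interpolation=2);b=cv2.resize(S[150:300,320:450],(293,338),interpolation=2)
cv2.imwrite("pics/end.png",np.hstack([a,b]));print(arm.get_obs()["contact_force"],arm.get_obs()["t"])
E
```

```text
t: 8.82
ee_pos: [0.4675, -0.1549, 0.2558]
orientation: [[0.229, -0.973, 0.005], [-0.973, -0.229, -0.002], [0.003, -0.004, -1.0]]
contact_force: [0.4, -1.5, 0.0]
width: 0.0005
t: 9.23
ee_pos: [0.4147, -0.245, 0.2526]
orientation: [[0.223, -0.975, -0.0], [-0.975, -0.223, -0.0], [0.0, 0.0, -1.0]]
contact_force: [0.4, 0.6, 0.3]
width: 0.0007
[ 0.0445  0.9099 -0.9165] 9.3333
```

View pics/end.png

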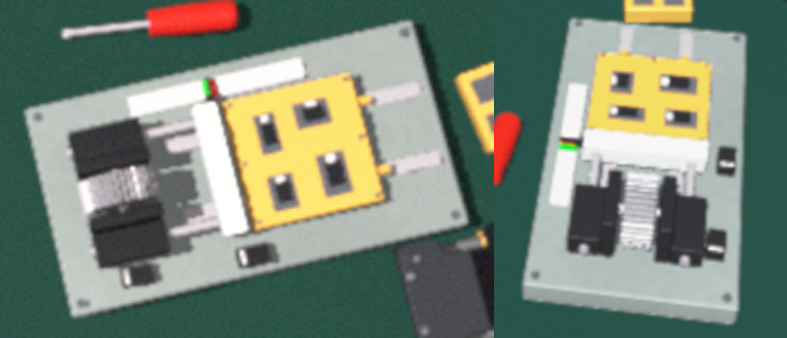

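Pointer is on the green band in both views (top at (209,88), side at (568,143) in this composite). The relays lie where they were and the hand is away from everything.

```bash
python3 -c "
from station import arm
print(arm.close_job())"
```

```text
the job is handed in; nothing more can be done
None
```

I closed the gap with three strokes of the shut fingertips on top of the wheel, and the job was handed in at about 9.3 s. The strokes were about 26, 26 and 7.5 mm, pressed about 4–5 mm deep with roughly 4–7 N.

- **Pointer:** the last wrist picture, taken from straight above, shows it inside the green band. It stands about 0.7 mm past the middle on the housing side, and my gauge script gave 1.1 mm.
- **Jaw and housing:** the jaw stopped about 7–8 mm short of the housing and never ran against it.
- **Hand and loose things:** the hand finished clear, with contact force down to noise (about 1 N). The relays and screwdriver look unmoved in the top and side pictures. I did not recheck the spare housing, dish or bottle separately, but the hand never went near the dish or bottle.
- **Disagreements:** slanted wrist views before the last stroke put the remaining gap at 3.7–4.5 mm, against 3.4 mm from above. Some automatic readings failed when the pointer or its shadow covered the green, so I went by the view from above.

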